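Open the child-safe pantry box with the rod

TASK

Take the steel rod with the square wooden handle out of the tool rack and push its tip down through the slot of the green storage box to press the hidden latch, so that the lid springs up. Swing the lid open until it stands upright or leans back beyond that, and hang the rod back in its own hole of the rack, handle fully down. Leave everything else where it is.

Things in the scene. Friction and masses are not known exactly. Their poses are not given: they have to be found in the camera images.
- rod: Tool hanging upright in one of three rack holes: round steel rod 8 mm thick, 110 mm long, chamfered tip, below a square wooden handle 22 x 22 x 60 mm (the other tools have a round waisted and a flat paddle handle). About 90 g. Origin: centre of the tip; z up to the handle, which spans z 110 to 170 mm, sides along x and y; its underside rests on the rack. It must end in the hole it came from.
- rack: Fixed dark wooden rack, 90 (x) x 230 (y) x 120 mm high: a 12 mm top plate on two end walls, open at front and back. Three round 15 mm holes with 3 mm chamfers go through the plate at x = 0, y = -70, 0, +70 mm. Origin: centre of underside, z up. It stands on one side of the middle (left or right), the box on the other.
- box: Fixed green plastic box, 170 (x) x 190 (y) x 88 mm high. Origin: centre of underside, z up, +x from the latch end (near the robot) to the lid's hinge. The near 51 mm of its top is a fixed deck (6 mm thick, top at 88 mm) with one narrow slot; the rest is covered by the lid, flush with the deck. The latch's grey pad is hidden under the slot.
- slot (a point): Middle of the slot's mouth on the deck's top face, 58.5 mm from the box's centre towards its near end. The slot is 13 mm along the box's x, 24 mm along its y, through the 6 mm deck. The latch pad (24 x 26 mm) lies 22 mm below the mouth at rest. Pressing it about 6 mm with about 4 N frees the lid; it stops after about 8.5 mm (5 N).
- latch (a joint): Angle of the hidden latch rocker (rad): 0 at rest, 0.25 when its pad is fully pressed (about 8.5 mm); the lid is let go at about 0.16 to 0.19. It springs back when let go.
- lid (a joint): Opening angle of the lid (rad): 0 closed and latched, about 0.75 when it has been sprung up by the plunger inside (takes under 1 s), 1.57 upright, 1.8 fully back. The hinge is stiff (about 0.08 N m) so that the lid stays where it is left; it has no handle.
- lid_edge (a point): Middle of the lid's free edge, underside, 115 mm from the hinge. The lid is a flat plate 190 wide, 113 long, 8 mm thick (a small catch hangs within 15 mm of the middle line, near the edge). Closed this point is 80 mm high; sprung up about 158 mm, leaving a wide gap above the deck through which a rod or finger can push the edge up and back.
- lid_hinge (a point): Middle of the lid's hinge line, 83 mm from the box's centre along its +x and 80 mm high; the hinge line runs along the box's y.
- mill: Glass pepper mill with steel top, 54 mm across, 152 mm high, behind the jar between box and rack. Origin: centre of underside.
- jar: Small lidded jar, 60 mm across, 75 mm high, between box and rack, towards the far side. Origin: centre of underside.
- spoon: Spoon with a wooden handle and steel bowl lying on the counter between box and rack, nearer the robot than the jar, under 30 mm high. Origin: centre of underside.
- masher: Neighbour tool in the rack with a round, waisted wooden handle 28 mm across; same lengths as the rod, so its handle stands up to 180 mm above the counter. Leave it. Origin: centre of its tip.
- scraper: Neighbour tool in the rack with a flat paddle handle 40 x 10 mm on a 40 x 22 mm foot; same lengths as the rod, so its handle stands up to 180 mm above the counter. Leave it. Origin: centre of its tip.
Mind the look-alikes: they are no part of the job. What is shaped like the rod but purple or red is not meant.

How it is judged:
By the outcome, as a careful person would: the job done as asked, in the order asked, and still so for the second after the job is handed in, with the robot touching nothing.
It also fails if it takes over 67 s, if anything falls off the work surface, if the arm or the gripper's body presses on something with over 40 N, if the wrist force passes 120 N, or if a joint passes its speed limit or range.

ROBOT

A 6-joint arm with a two-finger parallel gripper is mounted at the origin on the work surface. World frame = base frame: x ahead of the robot, y to its left, z up, the work surface at z = 0. Lengths are in m, angles in rad, forces in N, time in s.
With the tool pointing down it reaches from about 0.375 to 0.975 m from the base axis. Payload 3.8 kg.
Tool frame: the origin (TCP) lies midway between the tips of the shut fingers; the grasp point (between the pads) lies 19 mm behind it; z points along the fingers, y is the line along which they close (so a half turn about z gives the same grasp; the last joint's range is limited). The gripper opens to 85 mm and grips with 20 to 120 N. Pads are 22 mm wide; open, the fingers measure 114 mm over their backs; the gripper's body (76 mm by 85 mm) begins 54 mm behind the grasp point. The pads swing forward as they close: fully open they stand 13 mm farther back than shut.
Start: joints at [1.278, 0.264, 1.604, -0, 1.274, -0.037], TCP at [0.171, 0.653, 0.202] pointing down, gripper open.
Joint ranges: [-2.63, 2.63], [-0.94, 2.18], [0.31, 2.57], [-1.31, 4.45], [0, 2.66], [-2.55, 2.55]. Speed limits (rad/s): [2.57, 2.57, 3.14, 3.14, 3.14, 3.14].

INTERFACE

Orientations are given as a rotation vector (axis times angle).
In Python, from workcell import bot gives the robot as it stands.
- The arm moves only by the tool jog_arm, never from a script. Its argument "motion" is a list of rows, each a list of 5 numbers: the opening, from -1 (shut) to 1 (fully open), then the shift along the tool's x, y, z in mm, then the turn about the tool's z in degrees. In form: [[claw, x, y, z, twist], ...]. A call has 1 to 10 rows; each row shifts and turns the commanded pose from where the row before left it, along the tool's axes as they then stand; what a row does not reach is not made up. A row lasts 1/12 s, in which the tool goes at most 41.7 mm and 7.16 degrees, less where a joint would pass 70% of its speed; a pose out of reach is approached as far as the arm can. A call with a gripper value outside its range is refused whole. The fingers move at their own pace and stop on an object; "force" is the grip in N (left out, the last holds). Time passes only in rows, so rows that do not move let the fingers close. It gives the time, the measured TCP pose, the force, the opening and the grip force at its end, in the units of the state.
- bot.read_state(): the state, without advancing time (a new reading comes with each control period).
- bot.read_camera(name): name is "scene" or "top" or "wrist"; returns (picture, depth): 420x560x3 uint8, red, green, blue; 420x560 float32, m along the optical axis (not along the pixel's ray), 0 where there is no reading.
- bot.get_calibration(name): a dict with "vfov" (degrees; the focal length in pixels is half the picture's height over the tangent of half this angle, whatever the lens; pixels are square), "cx", "cy" (the principal point, pixels), "rvec" (rotation vector, rad) and "tvec" (3), from world to camera coordinates, as OpenCV has them; the wrist camera has in their place "tool_from_camera" (4x4, takes a point from camera to tool coordinates, whose origin is the TCP and whose axes are the flange's). Camera axes: x right, y down, z forward; pixel columns grow to the right and rows downward; lengths in m; the calibration is good to about 2 mm. A picture is of the moment at which its call begins: read the wrist's pose just before it. get_calibration takes no time and is no camera call.
- bot.finish_job(): hands the job in; it is judged then, once.
The state is a dict: "time": time; "q": joint angles; "joint_vel": joint speeds; "joint_torque": joint torques, N m; "tool_pos": TCP position; "tcp_rot": TCP orientation; "wrist_force": force on the tool from outside, world axes, zero at the start; "torque": the same for the moment, N m; "width": opening from 0.0 (shut) to 1.0 (fully open); "grip_force": force on a finger pad.
Only numpy, scipy, OpenCV 4.12 (cv2) and the standard library are available. Lean on these libraries where they do the work, as an engineer would, in place of code of your own. Each camera call takes 0.05 s, during which the arm holds its last target. There are 200 camera calls.

## Working session

There is one attempt and no reset: what is moved stays moved. The work goes in short steps, Python scripts to look and compute and a tool call to move; the robot and the scene stay as the last step left them, time stands still between calls to the robot, and variables do not carry over. Pictures are saved under pics/ and viewed, at most 10 in all, crops included, and the job is handed in when it is done.

Besides the shell and the picture viewer there is one more tool, called after "Call:" as name([rows], argument=value, ...), one row to a line, values as JSON. jog_arm: Moves the arm, as the interface text tells. Its arguments: {"type":"object","properties":{"motion":{"type":"array"},"force":{"type":"number"}},"required":["motion"]}

```bash
mkdir -p pics; cat > h.py <<'E'
import numpy as np, cv2
from workcell import bot
R=lambda v: cv2.Rodrigues(np.array(v,float))[0]
def cam(name):
    c=bot.get_calibration(name)
    if name=='wrist':
        s=bot.read_state(); T=np.eye(4);T[:3,:3]=R(s['tcp_rot']);T[:3,3]=s['tool_pos']
        M=T@np.array(c['tool_from_camera'])
    else:
        W=np.eye(4);W[:3,:3]=R(c['rvec']);W[:3,3]=np.ravel(c['tvec']);M=np.linalg.inv(W)
    f=210/np.tan(np.radians(c['vfov'])/2)
    return M,f,c['cx'],c['cy'],c
def shot(name):
    C=cam(name); p,d=bot.read_camera(name); return p,d,C
def ray(C,u,v):
    M,f,cx,cy,_=C; return M[:3,3],M[:3,:3]@np.array([(u-cx)/f,(v-cy)/f,1])
def plane(C,u,v,z):
    o,r=ray(C,u,v); return o+r*(z-o[2])/r[2]
def cloud(C,d):
    M,f,cx,cy,_=C; v,u=np.mgrid[:d.shape[0],:d.shape[1]]
    P=np.stack([(u-cx)/f*d,(v-cy)/f*d,d],-1)@M[:3,:3].T+M[:3,3]; P[d==0]=np.nan; return P
def proj(C,P):
    M,f,cx,cy,_=C; q=M[:3,:3].T@(np.array(P)-M[:3,3]); return f*q[0]/q[2]+cx,f*q[1]/q[2]+cy
def save(n,p): cv2.imwrite('pics/'+n+'.png',p[:,:,::-1])
E
python3 - <<'E'
from h import *
for n in('top','scene'):
    p,d,C=shot(n); save(n+'0',p); np.savez(n+'0.npz',p=p,d=d); print(n,C[0].round(3).tolist(),C[1:])
s=bot.read_state();print(s)
E
```

```text
top [[-0.017, -0.998, 0.063, 0.487], [-1.0, 0.017, -0.003, 0.076], [0.001, -0.063, -0.998, 1.216], [0.0, 0.0, 0.0, 1.0]] (np.float64(450.6515403334552), 275.719034114476, 200.84769213850703, {'vfov': 49.97028251957914, 'cx': 275.719034114476, 'cy': 200.84769213850703, 'rvec': array([ 2.17160508, -2.20925489,  0.07097133]), 'tvec': array([0.08248706, 0.56100121, 1.18280107])})
scene [[0.192, 0.727, -0.66, 1.248], [0.981, -0.153, 0.117, -0.056], [-0.016, -0.67, -0.743, 0.823], [0.0, 0.0, 0.0, 1.0]] (np.float64(509.7195429971705), 279.72044548729485, 221.7627161607294, {'vfov': 44.78246653991769, 'cx': 279.72044548729485, 'cy': 221.7627161607294, 'rvec': array([ 1.94498524,  1.59094668, -0.62962729]), 'tvec': array([-0.17142106, -0.36399375,  1.44063391])})
{'time': 0.1, 'q': array([ 1.27809864e+00,  2.64724857e-01,  1.60523879e+00, -1.78937242e-05,
        1.27370444e+00, -3.69101709e-02]), 'joint_vel': array([-0.00118098, -0.00076645, -0.00367272, -0.00031616,  0.0004156 ,
       -0.00105437]), 'joint_torque': array([-3.95910874e-04, -5.16706002e+01, -3.68589985e+01,  1.60911054e-05,
        6.34246957e-03,  1.52312288e-05]), 'tool_pos': array([0.17058586, 0.65234175, 0.20075416]), 'tcp_rot': array([-0.40064597, -3.11561287,  0.00321999]), 'wrist_force': array([ 0.24291494, -0.82012455, -1.28881854]), 'torque': array([ 0.00769355,  0.0484282 , -0.01203484]), 'grip_force': 0.0, 'width': 1.0008659279060597}
```

View pics/top0.png

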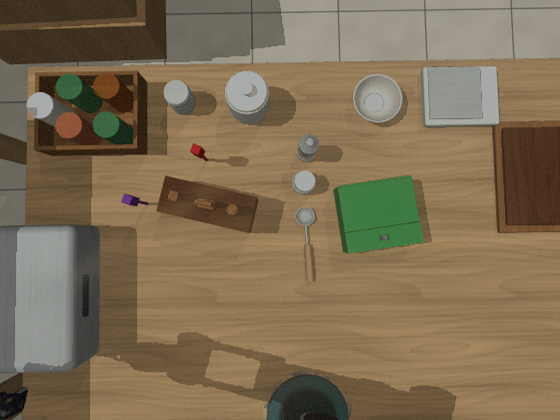

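View pics/scene0.png

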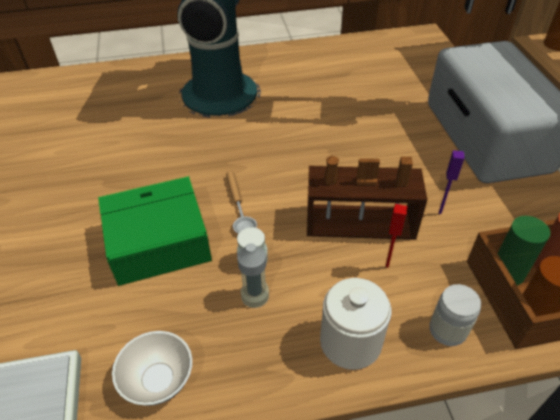

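Top: the box is at right (slot ≈(384,238), hinge away from the robot) and the rack at left. The tools in the rack are at (173,196), (204,204) and (232,210). Purple (130,201) and red (198,151) look-alikes stand outside the rack. In the rack, (204,204) looks like the flat paddle and (232,210) the round one, so (173,196) should be the square handle. I'll confirm with one crop.

```bash
python3 - <<'E'
from h import *
t=np.load('top0.npz');s=np.load('scene0.npz')
a=cv2.resize(t['p'][170:240,150:265],(690,420//1),interpolation=3)[:290*2]
b=cv2.resize(s['p'][145:195,300:430],(690,265),interpolation=3)
a=cv2.resize(a,(690,330)); save('crop',np.vstack([a,b]))
C=cam('top');P=cloud(C,t['d'])
for n,uv in dict(rod=(173,196),pad=(204,204),rnd=(232,210),toaster=(50,300),toasterR=(95,260),purple=(130,201),red=(198,151),jar=(305,182),mill=(308,145),deck=(370,238),lid=(375,205)).items(): print(n,P[uv[1],uv[0]].round(3))
hsv=cv2.cvtColor(t['p'],cv2.COLOR_RGB2HSV)
Z=P[...,2]
g=(hsv[...,0]>50)&(hsv[...,0]<75)&(hsv[...,1]>120)&(Z>.075)&(Z<.1)
g[:, :300]=0
Q=P[g]; r=cv2.minAreaRect(Q[:,:2].astype(np.float32)); print('box',r,cv2.boxPoints(r).round(3).tolist(),np.median(Q[:,2]))
m=(Z>.105)&(Z<.135); m[:150]=0;m[240:]=0;m[:,:150]=0;m[:,270:]=0
Q=P[m]; r=cv2.minAreaRect(Q[:,:2].astype(np.float32)); print('rack',r,cv2.boxPoints(r).round(3).tolist())
m=(Z>.16)&(Z<.2);m[:150]=0;m[240:]=0;m[:,:150]=0;m[:,270:]=0
n,l,st,ce=cv2.connectedComponentsWithStats(m.astype(np.uint8))
for i in range(1,n):
    if st[i,4]>8: print(st[i],P[l==i].mean(0).round(3))
# slot: dark in deck
gr=t['p'].sum(-1); sm=(gr<150); sub=np.zeros_like(sm); sub[228:248,370:400]=sm[228:248,370:400]
v,u=np.nonzero(sub);print('slot',u.mean() if len(u) else 0,v.mean() if len(v) else 0,len(u))
print(t['p'][230:246,376:394].sum(-1))
E
```

```text
rod [0.567 0.309 0.185]
pad [0.548 0.238 0.18 ]
rnd [0.533 0.174 0.177]
toaster [0.334 0.595 0.169]
toasterR [0.416 0.54  0.049]
purple [0.558 0.412 0.17 ]
red [0.673 0.254 0.167]
jar [ 0.605 -0.002  0.076]
mill [ 0.687 -0.006  0.149]
deck [ 0.461 -0.161  0.088]
lid [ 0.543 -0.175  0.089]
box ((0.5216514468193054, -0.18653877079486847), (0.16850250959396362, 0.18962368369102478), 7.38316535949707) [[0.4259999990463257, -0.10300000011920929], [0.44999998807907104, -0.29100000858306885], [0.6169999837875366, -0.27000001072883606], [0.5929999947547913, -0.0820000022649765]] 0.08782392336640676
rack ((0.5920201539993286, 0.23367178440093994), (0.23081821203231812, 0.1709228754043579), 75.7744140625) [[0.48100000619888306, 0.14300000667572021], [0.6470000147819519, 0.10100000351667404], [0.703000009059906, 0.32499998807907104], [0.5379999876022339, 0.367000013589859]]
[190 150  11   5  36] [0.672 0.259 0.169]
[167 190  13  12 108] [0.569 0.309 0.178]
[194 199  18   7  80] [0.552 0.243 0.177]
[227 204  11  11  94] [0.535 0.175 0.177]
slot 0 0 0
[[244 251 249 244 241 254 248 245 250 256 232
[... 455 characters left out ...]
177 237 251 246 243 241]
 [256 247 245 221 223 234 243 300 302 308 352 234 160 240 252 254 247 255]
 [254 254 249 246 225 219 215 292 309 305 320 211 156 247 246 251 251 242]
 [252 250 249 232 210 209 224 281 275 285 267 219 202 241 245 246 260 255]
 [246 256 254 239 217 229 239 260 252 258 245 238 232 253 247 249 256 245]
 [242 253 255 251 248 249 252 250 243 254 259 260 248 271 247 261 252 251]
 [246 250 247 250 256 246 255 243 251 250 252 244 248 252 251 246 238 241]
 [248 252 254 246 253 245 259 260 245 254 251 255 243 254 247 247 263 256]
 [272 249 249 244 244 250 260 253 246 246 258 260 253 260 251 252 249 248]
 [246 234 245 260 253 262 257 264 258 248 251 254 252 251 257 265 251 259]]
```

View pics/crop.png

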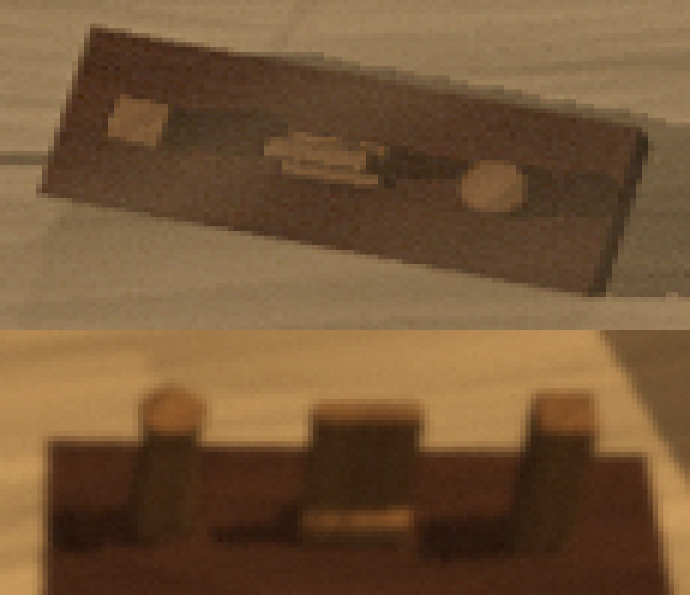

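The crop confirms it: the square handle is the tool at top (173,196), with scene position (405,165). The paddle is in the middle and the round one on the right. The rod is at about (0.569, 0.309), rack yaw -14°, slot at about (0.464, -0.194), box yaw +7°. I'll go above the rod.

Call:
jog_arm([
  [1,0,0,-30,0],
  [1,0,0,-30,0],
  [1,-26,-13,-30,0],
  [1,-26,-13,-10,0],
  [1,-26,-13,0,0],
  [1,-26,-13,0,0],
  [1,-26,-13,0,0],
  [1,-26,-13,0,0],
  [1,-26,-13,0,0],
  [1,-26,-13,0,0],
])

```text
time: 0.93
tool_pos: [0.3463, 0.4985, 0.3013]
tcp_rot: [-0.401, -3.115, 0.001]
wrist_force: [0.3, 1.0, -0.6]
width: 1.003
grip_force: 0.0
```

Call:
jog_arm([
  [1,-26,-13,0,0],
  [1,-26,-13,0,0],
  [1,-26,-13,0,0],
  [1,-26,-13,0,0],
  [1,-26,-13,0,0],
  [1,-26,-13,0,0],
  [1,-26,-13,0,0],
  [1,-26,-13,0,0],
  [1,-26,-13,0,0],
  [1,-26,-13,0,0],
])

```text
time: 1.77
tool_pos: [0.5649, 0.307, 0.3012]
tcp_rot: [-0.401, -3.115, 0.001]
wrist_force: [-0.3, -0.2, 0.1]
width: 1.0
grip_force: 0.0
```

Call:
jog_arm([
  [1,0,0,0,7],
  [1,0,0,0,7],
  [1,0,0,0,7],
  [1,0,0,0,7],
  [1,0,0,0,7],
  [1,0,0,0,7],
  [1,0,0,0,7],
  [1,0,0,0,7],
  [1,0,0,0,7],
  [1,0,0,0,7],
])

```text
time: 2.6
tool_pos: [0.5639, 0.3081, 0.3011]
tcp_rot: [-2.122, -2.316, 0.002]
wrist_force: [-0.4, -0.6, 0.0]
width: 1.001
grip_force: 0.0
```

Call:
jog_arm([
  [1,0,0,0,7],
  [1,0,0,0,7],
  [1,0,0,0,6],
  [1,0,0,0,0],
  [1,0,0,0,0],
])

```text
time: 3.02
tool_pos: [0.564, 0.3082, 0.3013]
tcp_rot: [-2.484, -1.924, 0.002]
wrist_force: [0.6, -0.7, 0.1]
width: 0.999
grip_force: 0.0
```

```bash
cat >> h.py <<'E'
def todo(x,y,z,ang):
    s=bot.read_state(); r=R(s['tcp_rot']); d=r.T@(np.array([x,y,z])-s['tool_pos'])*1000
    a=np.degrees(np.arctan2(r[1,1],r[0,1])); print('t',s['time'],'pos',s['tool_pos'].round(4),'yang',a.round(2),'tilt',r[:,2].round(3),'F',s['wrist_force'].round(1),'w',round(s['width'],3),'q',s['q'].round(2)); print('move tool xyz mm',d.round(1),'twist',((a-ang+180)%360-180).round(2))
E
python3 - <<'E'
from h import *
todo(.569,.309,.131,-14.2)
p,d,C=shot('wrist'); save('w1',p); np.savez('w1.npz',p=p,d=d)
print(np.array(C[4]['tool_from_camera']).round(3).tolist())
P=cloud(C,d); Z=P[...,2]
m=(Z>.165)&(Z<.195)
n,l,st,ce=cv2.connectedComponentsWithStats(m.astype(np.uint8))
for i in range(1,n):
    if st[i,4]>60:
        Q=P[l==i]; print(st[i],Q.mean(0).round(4),cv2.minAreaRect(Q[:,:2].astype(np.float32)))
E
```

```text
t 3.0167 pos [0.564  0.3082 0.3013] yang -14.49 tilt [-0.001 -0.    -1.   ] F [ 0.6 -0.7  0.1] w 0.999 q [ 0.46  0.16  1.55 -0.    1.43  0.71]
move tool xyz mm [  2.2   4.7 170.3] twist -0.29
[[0.001, -0.962, -0.274, 0.07], [1.0, 0.001, -0.0, -0.0], [0.0, -0.274, 0.962, -0.172], [0.0, 0.0, 0.0, 1.0]]
[278 169  26  28 679] [0.5717 0.312  0.1789] ((0.5716625452041626, 0.3109742999076843), (0.021793045103549957, 0.021921632811427116), 75.41123962402344)
[285 233  12  44 457] [0.555  0.2456 0.1768] ((0.5544079542160034, 0.24316419661045074), (0.03989270329475403, 0.009972620755434036), 77.52095794677734)
[278 306  26  27 517] [0.5376 0.1774 0.1757] ((0.5369156002998352, 0.17528751492500305), (0.025394370779395103, 0.02498764917254448), 23.816593170166016)
```

View pics/w1.png

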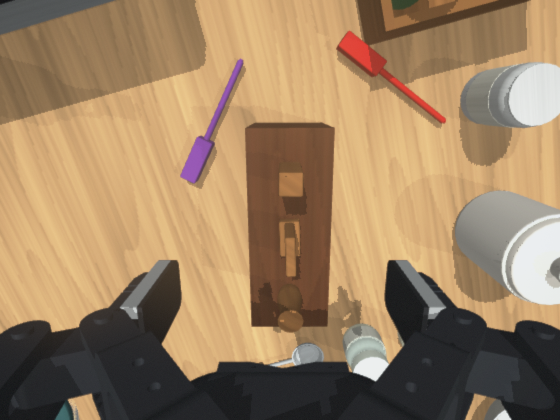

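The wrist view shows the square handle at (291,184), aligned with the rack and jaws. I'll correct by +5 and +7 mm, then go down and grip.

Call:
jog_arm([
  [1,5,7,0,0],
  [1,0,0,25,0],
  [1,0,0,25,0],
  [1,0,0,25,0],
  [1,0,0,25,0],
  [1,0,0,25,0],
  [1,0,0,20,0],
  [1,0,0,15,0],
  [1,0,0,6,0],
  [1,0,0,0,0],
])

```text
time: 3.9
tool_pos: [0.5713, 0.3108, 0.1334]
tcp_rot: [-2.485, -1.921, 0.006]
wrist_force: [-0.2, -0.1, 0.0]
width: 1.002
grip_force: 0.0
```

Call:
jog_arm([
  [-0.3,0,0,0,0],
  [-0.3,0,0,0,0],
  [-0.3,0,0,0,0],
  [-1,0,0,0,0],
  [-1,0,0,0,0],
  [-1,0,0,0,0],
  [-1,0,0,0,0],
  [-1,0,0,0,0],
  [-1,0,0,0,0],
], force=80)

```text
time: 4.65
tool_pos: [0.573, 0.3118, 0.1373]
tcp_rot: [2.486, 1.92, 0.003]
wrist_force: [-1.2, 1.3, 5.9]
width: 0.236
grip_force: 80.1
```

Call:
jog_arm([
  [-1,0,0,-8,0],
  [-1,0,0,-15,0],
  [-1,0,0,-20,0],
  [-1,0,0,-25,0],
  [-1,0,0,-25,0],
  [-1,0,0,-25,0],
  [-1,0,0,-22,0],
  [-1,0,0,0,0],
  [-1,0,0,0,0],
])

```text
time: 5.4
tool_pos: [0.5731, 0.3116, 0.2775]
tcp_rot: [2.486, 1.92, 0.005]
wrist_force: [-0.6, -0.0, -1.6]
width: 0.23
grip_force: 79.4
```

```bash
python3 - <<'E'
from h import *
s=bot.read_state()
todo(.45,.311,s['tool_pos'][2],7.3)
p,d,C=shot('wrist'); save('w2',p); 
p,d,C=shot('scene'); save('s2',p); np.savez('s2.npz',p=p,d=d)
cv2.imwrite('pics/s2c.png',cv2.resize(p[60:260,240:480,::-1],(720,600),interpolation=2))
E
```

```text
t 5.4 pos [0.5731 0.3116 0.2775] yang -14.65 tilt [ 0.003  0.001 -1.   ] F [-0.6 -0.  -1.6] w 0.23 q [ 0.46  0.18  1.56 -0.    1.39  0.72]
move tool xyz mm [ -31.7 -118.9   -0.3] twist -21.95
```

View pics/s2c.png

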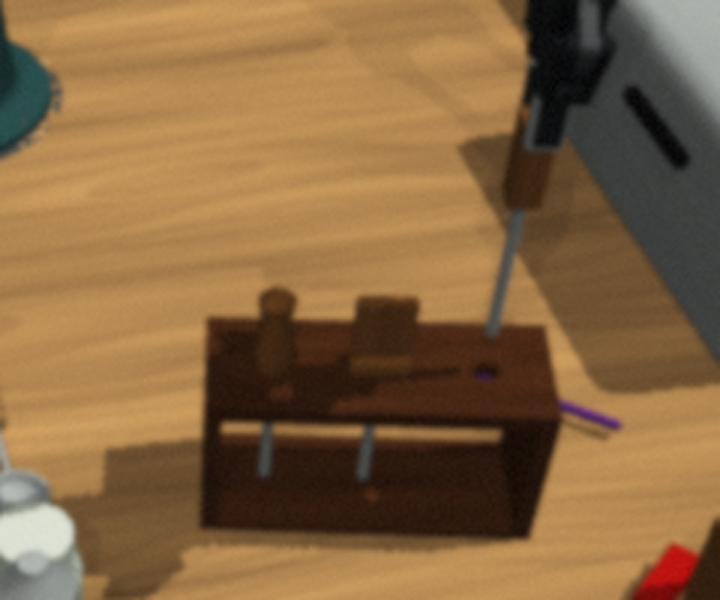

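```bash
python3 - <<'E'
from h import *
C=cam('scene')
for z in (.11,.12,.13,.14,.15,.16,.23,.25,.26,.27,.2775,.29): print(z,np.round(proj(C,(.5731,.3116,z)),1))
print('seen tip 403.7,171.7  handle bottom 412.7,129')
d=np.load('s2.npz')['d'];P=cloud(C,d)
for v in range(104,175,6):
    r=P[v,395:425]; k=(r[:,2]>.13)&(abs(r[:,1]-.31)<.05); print(v,np.nonzero(k)[0][[0,-1]]+395 if k.any() else '',np.nanmedian(r[k],0).round(3) if k.any() else '')
E
```

```text
0.11 [401.3 187.2]
0.12 [402.1 183.6]
0.13 [402.9 179.9]
0.14 [403.7 176.1]
0.15 [404.6 172.3]
0.16 [405.5 168.5]
0.23 [411.9 139.8]
0.25 [413.8 130.9]
0.26 [414.8 126.4]
0.27 [415.9 121.9]
0.2775 [416.6 118.4]
0.29 [418.  112.4]
seen tip 403.7,171.7  handle bottom 412.7,129
104 [411 424] [0.587 0.3   0.318]
110 [410 424] [0.58  0.305 0.3  ]
116 [408 423] [0.58  0.304 0.288]
122 [407 421] [0.579 0.304 0.275]
128 [408 420] [0.58  0.307 0.263]
134 [409 413] [0.573 0.308 0.243]
140 [408 412] [0.571 0.309 0.229]
146 [407 410] [0.572 0.308 0.215]
152 [405 409] [0.572 0.308 0.2  ]
158 [404 408] [0.573 0.309 0.186]
164 [403 406] [0.57  0.309 0.169]
170 [402 405] [0.571 0.309 0.155]
```

Handle gripped, rod vertical, tip at z≈0.150, so TCP to tip is 127 mm. Next I pull forward, turn, and carry it toward the slot.

Call:
jog_arm([
  [-1,-5,-20,0,0],
  [-1,-6,-25,0,0],
  [-1,-7,-25,0,0],
  [-1,-7,-25,0,0],
  [-1,-7,-24,0,0],
  [-1,0,0,0,-6],
  [-1,0,0,0,-6],
  [-1,0,0,0,-6],
  [-1,0,0,0,-4],
  [-1,0,0,0,0],
])

```text
time: 6.33
tool_pos: [0.4478, 0.3098, 0.2733]
tcp_rot: [-2.072, -2.36, 0.007]
wrist_force: [0.8, -0.1, -0.6]
width: 0.23
grip_force: 79.3
```

Call:
jog_arm([
  [-1,-20,-2,0,0],
  [-1,-30,-3,0,0],
  [-1,-30,-3,0,0],
  [-1,-30,-3,0,0],
  [-1,-30,-3,0,0],
  [-1,-30,-3,0,0],
  [-1,-30,-3,0,0],
  [-1,-30,-3,0,0],
  [-1,-30,-3,0,0],
  [-1,-30,-3,0,0],
])

```text
time: 7.17
tool_pos: [0.4563, 0.0177, 0.2743]
tcp_rot: [-2.076, -2.355, 0.003]
wrist_force: [0.7, 0.5, -0.7]
width: 0.235
grip_force: 79.3
```

Call:
jog_arm([
  [-1,-30,-3,0,0],
  [-1,-30,-3,0,0],
  [-1,-30,-3,0,0],
  [-1,-20,-2,0,0],
  [-1,-10,0,0,0],
  [-1,0,0,0,0],
  [-1,0,0,0,0],
])

```text
time: 7.75
tool_pos: [0.4614, -0.1008, 0.2749]
tcp_rot: [-2.076, -2.355, 0.0]
wrist_force: [0.2, -0.5, -0.6]
width: 0.234
grip_force: 79.3
```

```bash
python3 - <<'E'
from h import *
t=np.load('top0.npz');C=cam('top'); print('slot top0',plane(C,384,237,.088).round(4))
todo(.4637,-.1939,.235,7.3)
p,d,C=shot('wrist'); np.savez('w3.npz',p=p,d=d); save('w3',p)
u,v=proj(C,(.4637,-.1939,.088)); print('slot exp',u,v)
P=cloud(C,d);Z=P[...,2]
h=cv2.cvtColor(p,cv2.COLOR_RGB2HSV); g=((h[...,0]>45)&(h[...,0]<75)&(h[...,1]>120)&(abs(Z-.088)<.012))
Q=P[g];print(cv2.minAreaRect(Q[:,:2].astype(np.float32)),np.median(Q[:,2]))
E
```

```text
slot top0 [ 0.4629 -0.1956  0.088 ]
t 7.75 pos [ 0.4614 -0.1008  0.2749] yang 7.22 tilt [-0.002  0.001 -1.   ] F [ 0.2 -0.5 -0.6] w 0.234 q [-0.27 -0.16  1.92  0.    1.39 -0.39]
move tool xyz mm [-92.7  -9.4  39.8] twist -0.08
slot exp 274.34206496980516 256.3733579893289
((0.5237457156181335, -0.1863606870174408), (0.16970042884349823, 0.18958780169487), 7.933780193328857) 0.08769280067398227
```

View pics/w3.png

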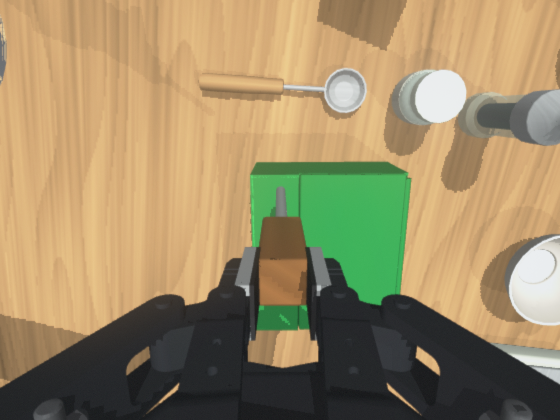

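The handle hides the slot from here. I'll overshoot past it, so it appears above the tip.

Call:
jog_arm([
  [-1,-25,0,0,0],
  [-1,-30,0,0,0],
  [-1,-30,-1,0,0],
  [-1,-30,0,0,0],
  [-1,-30,0,0,0],
  [-1,0,0,0,0],
  [-1,0,0,0,0],
  [-1,0,0,0,0],
])

```text
time: 8.47
tool_pos: [0.4795, -0.2436, 0.2756]
tcp_rot: [-2.073, -2.359, -0.001]
wrist_force: [0.5, 0.1, -0.0]
width: 0.231
grip_force: 79.3
```

```bash
python3 - <<'E'
from h import *
todo(.4637,-.1939,.235,7.3)
p,d,C=shot('wrist'); np.savez('w4.npz',p=p,d=d); save('w4',cv2.resize(p[40:240,180:400],(660,600),interpolation=2))
print('slot exp',proj(C,(.4645,-.1945,.088)),'tip exp',proj(C,bot.read_state()['tool_pos']-[0,0,.1273]))
E
```

```text
t 8.4667 pos [ 0.4795 -0.2436  0.2756] yang 7.39 tilt [-0.001  0.001 -1.   ] F [ 0.5  0.1 -0. ] w 0.231 q [-0.52 -0.03  1.8   0.    1.38 -0.65]
move tool xyz mm [51.3 -9.3 40.6] twist 0.09
slot exp (np.float64(274.2085799092938), np.float64(126.30006458137812)) tip exp (np.float64(282.56988394048125), np.float64(188.19137574822378))
```

View pics/w4.png

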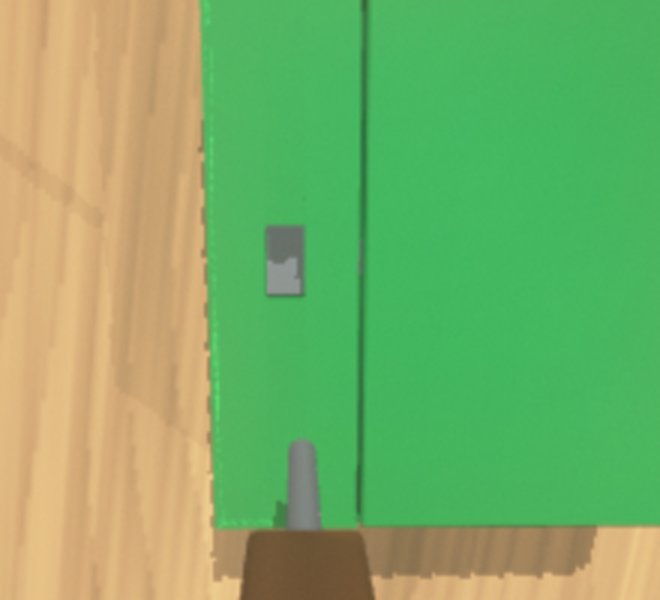

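Slot at crop (285,261), full picture (275.0,127.2). Rod tip at crop (302,447), full (280.7,189).

```bash
python3 - <<'E'
from h import *
C=cam('wrist');s=bot.read_state()
S=plane(C,275-.2,127.2-.2,.088);T=plane(C,280.5,188.8,s['tool_pos'][2]-.1273)
print(S,T,(R(s['tcp_rot']).T@(S-T)*1000).round(1), (T-s['tool_pos'])*1000)
E
```

```text
[ 0.46516385 -0.19500053  0.088     ] [ 0.47776034 -0.24409312  0.14838572] [50.2 -6.1 60.4] [  -1.74324714   -0.67187394 -127.3       ]
```

Call:
jog_arm([
  [-1,20,-3,0,0],
  [-1,20,-3,0,0],
  [-1,10,0,0,0],
  [-1,0,0,20,0],
  [-1,0,0,20,0],
  [-1,0,0,12,0],
  [-1,0,0,0,0],
  [-1,0,0,0,0],
])

```text
time: 9.18
tool_pos: [0.4666, -0.1956, 0.2233]
tcp_rot: [-2.073, -2.359, 0.001]
wrist_force: [-0.7, 0.8, -0.6]
width: 0.231
grip_force: 79.3
```

Call:
jog_arm([
  [-1,0,0,6,0],
  [-1,0,0,6,0],
  [-1,0,0,6,0],
  [-1,0,0,6,0],
  [-1,0,0,0,0],
])

```text
time: 9.6
tool_pos: [0.4661, -0.1961, 0.1983]
tcp_rot: [-2.073, -2.357, 0.001]
wrist_force: [-0.0, 0.0, -0.7]
width: 0.232
grip_force: 79.3
```

Tip at z≈0.071, inside the slot and force-free. Now press the latch.

Call:
jog_arm([
  [-1,0,0,4,0],
  [-1,0,0,3,0],
  [-1,0,0,3,0],
  [-1,0,0,2,0],
  [-1,0,0,1,0],
  [-1,0,0,0,0],
  [-1,0,0,0,0],
])

```text
time: 10.18
tool_pos: [0.4668, -0.1965, 0.1871]
tcp_rot: [-2.074, -2.359, 0.001]
wrist_force: [-1.5, -1.2, 2.3]
width: 0.229
grip_force: 79.8
```

```bash
cat > lid.py <<'E'
from h import *
todo(.4637,-.1939,.235,7.3)
p,d,C=shot('scene'); np.savez('sl.npz',p=p,d=d); P=cloud(C,d)
h=cv2.cvtColor(p,cv2.COLOR_RGB2HSV); g=(h[...,0]>45)&(h[...,0]<75)&(h[...,1]>100)
c,s=np.cos(.131),np.sin(.131); Q=P[g]-[.523,-.1864,0]; x=Q[:,0]*c+Q[:,1]*s; y=-Q[:,0]*s+Q[:,1]*c
k=(abs(y)<.09)&(Q[:,2]>.098); print('n',k.sum())
if k.sum()>50:
    i=np.argsort(Q[:,2][k]); print('max z',Q[:,2][k][i[-30:]].mean(),'x there',x[k][i[-30:]].mean()); a=np.polyfit(x[k],Q[:,2][k],1); print('slope angle',np.arctan2(-a[0],1),np.ptp(x[k]),'median x',np.median(x[k]))
E
python3 lid.py
```

```text
t 10.1833 pos [ 0.4668 -0.1965  0.1871] yang 7.35 tilt [-0. -0. -1.] F [-1.5 -1.2  2.3] w 0.229 q [-0.45 -0.05  1.97 -0.    1.21 -0.58]
move tool xyz mm [  3.   -2.8 -47.9] twist 0.05
n 2767
max z 0.1260316745385067 x there -0.02444949904554107
slope angle 0.19637370352501832 0.1218961857782871 median x 0.005301346249472287
```

The lid has let go and is rising. I hold briefly, then look.

Call:
jog_arm([
  [-1,0,0,0,0],
  [-1,0,0,0,0],
  [-1,0,0,0,0],
  [-1,0,0,0,0],
  [-1,0,0,0,0],
  [-1,0,0,0,0],
  [-1,0,0,0,0],
  [-1,0,0,0,0],
])

```text
time: 10.9
tool_pos: [0.467, -0.1964, 0.1869]
tcp_rot: [-2.075, -2.359, 0.0]
wrist_force: [-2.7, 0.0, 2.7]
width: 0.228
grip_force: 79.8
```

```bash
python3 lid.py
```

```text
t 10.9 pos [ 0.467  -0.1964  0.1869] yang 7.34 tilt [-0. -0. -1.] F [-2.7  0.   2.7] w 0.228 q [-0.45 -0.05  1.97 -0.    1.21 -0.58]
move tool xyz mm [  2.9  -2.9 -48.1] twist 0.04
n 5168
max z 0.16328266322015042 x there 0.0027278684100163924
slope angle 0.7082427423423121 0.14009500968499727 median x 0.03703694092248498
```

Lid is at ~0.73 rad. I lift the rod out, shift sideways off the catch, and push the edge back.

Call:
jog_arm([
  [-1,0,0,-12,0],
  [-1,0,0,-20,0],
  [-1,0,0,-18,0],
  [-1,0,0,0,0],
  [-1,15,0,0,0],
  [-1,20,0,0,0],
  [-1,0,15,0,0],
  [-1,0,15,0,0],
  [-1,0,10,0,0],
  [-1,0,10,0,0],
])

```text
time: 11.78
tool_pos: [0.5129, -0.1548, 0.2363]
tcp_rot: [-2.074, -2.359, -0.001]
wrist_force: [-0.8, -0.2, -1.0]
width: 0.231
grip_force: 79.3
```

Call:
jog_arm([
  [-1,0,8,0,0],
  [-1,0,8,0,0],
  [-1,0,8,0,0],
  [-1,0,8,0,0],
  [-1,0,8,0,0],
  [-1,0,8,0,0],
  [-1,0,8,0,0],
  [-1,0,8,0,0],
  [-1,0,8,0,0],
  [-1,0,8,0,0],
])

```text
time: 12.62
tool_pos: [0.5925, -0.1449, 0.2369]
tcp_rot: [2.074, 2.359, 0.0]
wrist_force: [-1.4, -0.0, -0.7]
width: 0.231
grip_force: 79.4
```

```bash
python3 lid.py
```

```text
t 12.6167 pos [ 0.5925 -0.1449  0.2369] yang 7.35 tilt [ 0.  0. -1.] F [-1.4 -0.  -0.7] w 0.231 q [-0.28  0.12  1.71  0.    1.31 -0.41]
move tool xyz mm [ -32.1 -134.     1.8] twist 0.05
n 4456
max z 0.20861228924310857 x there 0.08138896663622194
slope angle 1.469160984032694 0.018725801899069847 median x 0.08561892636275686
```

Call:
jog_arm([
  [-1,0,4,0,0],
  [-1,0,3,0,0],
  [-1,0,2,0,0],
  [-1,0,1.5,0,0],
  [-1,0,0,0,0],
  [-1,0,0,0,0],
])

```text
time: 13.17
tool_pos: [0.6015, -0.1437, 0.2368]
tcp_rot: [-2.074, -2.359, 0.001]
wrist_force: [-2.6, 0.6, -1.4]
width: 0.23
grip_force: 79.4
```

```bash
python3 lid.py
```

```text
t 13.1667 pos [ 0.6015 -0.1437  0.2368] yang 7.34 tilt [-0.001  0.    -1.   ] F [-2.6  0.6 -1.4] w 0.23 q [-0.27  0.14  1.69 -0.    1.31 -0.4 ]
move tool xyz mm [ -32.2 -143.1    1.9] twist 0.04
n 4113
max z 0.2243019951656033 x there 0.09192387726001867
slope angle -1.4118302810568322 0.044495871390036495 median x 0.09193302996858982
```

Call:
jog_arm([
  [-1,0,2,0,0],
  [-1,0,0,0,0],
  [-1,0,0,0,0],
  [-1,0,-15,0,0],
  [-1,0,-20,0,0],
  [-1,0,-25,0,0],
  [-1,0,-25,0,0],
  [-1,0,-25,0,0],
  [-1,0,-25,0,0],
  [-1,0,0,0,0],
])

```text
time: 14.05
tool_pos: [0.4672, -0.1609, 0.2372]
tcp_rot: [2.076, 2.358, -0.001]
wrist_force: [-0.1, 0.1, -1.4]
width: 0.232
grip_force: 79.3
```

```bash
python3 lid.py; python3 -c "
from h import *
save('s5',np.load('sl.npz')['p'])
c,s=np.cos(.131),np.sin(.131);C=cam('scene')
d=np.load('sl.npz')['d'];P=cloud(C,d)
Q=P.reshape(-1,3)-[.523,-.1864,0];x=Q[:,0]*c+Q[:,1]*s;y=-Q[:,0]*s+Q[:,1]*c
for z in (.1,.12,.14,.16,.18,.19):
  k=(abs(y)<.085)&(abs(Q[:,2]-z)<.006)&(x>.04)&(x<.16); print(z,np.percentile(x[k],[10,50,90]).round(4),k.sum())"
```

```text
t 14.05 pos [ 0.4672 -0.1609  0.2372] yang 7.28 tilt [ 0.    -0.001 -1.   ] F [-0.1  0.1 -1.4] w 0.232 q [-0.38 -0.1   1.94 -0.    1.31 -0.51]
move tool xyz mm [-32.3  -7.7   2.2] twist -0.02
n 3860
max z 0.2025519007843414 x there 0.09472091475546178
slope angle -1.1762016966900903 0.15800130559500733 median x 0.09646176109333254
0.1 [0.0898 0.0913 0.0927] 357
0.12 [0.0918 0.0932 0.0946] 385
0.14 [0.0941 0.0954 0.0967] 399
0.16 [0.0961 0.0974 0.0987] 426
0.18 [0.0982 0.0995 0.1009] 452
0.19 [0.0951 0.0997 0.1015] 708
```

View pics/s5.png

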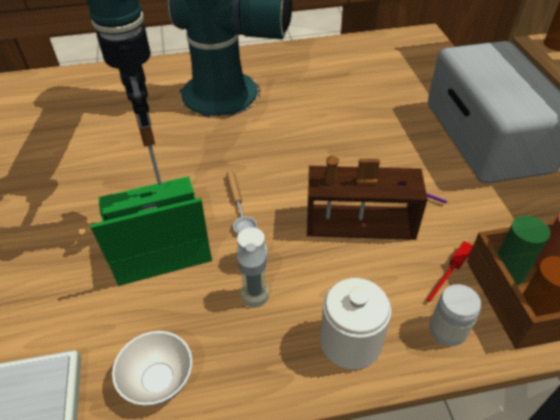

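The lid leans back (x offset rises 2.1 mm per 20 mm of height, so about 1.67 rad) and stays there by itself. The rack's left hole at (403,183) is empty. I'm carrying the rod back.

Call:
jog_arm([
  [-1,0,0,-20,0],
  [-1,0,0,-20,0],
  [-1,20,2,0,0],
  [-1,30,3,0,0],
  [-1,30,3,0,0],
  [-1,30,3,0,0],
  [-1,30,3,0,0],
  [-1,30,3,0,0],
  [-1,30,3,0,0],
  [-1,30,3,0,0],
])

```text
time: 14.93
tool_pos: [0.4648, 0.0726, 0.2776]
tcp_rot: [2.073, 2.358, 0.004]
wrist_force: [1.4, -0.3, -1.6]
width: 0.237
grip_force: 79.4
```

Call:
jog_arm([
  [-1,30,3,0,0],
  [-1,30,3,0,0],
  [-1,30,3,0,0],
  [-1,30,3,0,0],
  [-1,30,3,0,0],
  [-1,30,3,0,0],
  [-1,30,3,0,0],
  [-1,20,2,0,0],
  [-1,10,0,0,0],
  [-1,0,0,0,0],
])

```text
time: 15.77
tool_pos: [0.4558, 0.3141, 0.2769]
tcp_rot: [-2.071, -2.362, -0.002]
wrist_force: [0.5, -0.3, -0.4]
width: 0.232
grip_force: 79.4
```

Call:
jog_arm([
  [-1,0,0,0,6],
  [-1,0,0,0,6],
  [-1,0,0,0,6],
  [-1,0,0,0,4],
  [-1,0,0,0,0],
  [-1,0,0,0,0],
])

```text
time: 16.27
tool_pos: [0.456, 0.3105, 0.2771]
tcp_rot: [2.485, 1.921, 0.001]
wrist_force: [0.8, 0.9, -1.3]
width: 0.232
grip_force: 79.4
```

```bash
python3 -c "
from h import *
todo(.5731,.3116,.2775,-14.65)"
```

```text
t 16.2667 pos [0.456  0.3105 0.2771] yang -14.6 tilt [ 0.001 -0.    -1.   ] F [ 0.8  0.9 -1.3] w 0.232 q [ 0.55 -0.01  1.77 -0.    1.38  0.81]
move tool xyz mm [ 30.6 113.   -0.3] twist 0.05
```

Call:
jog_arm([
  [-1,6,22,0,0],
  [-1,7,25,0,0],
  [-1,7,25,0,0],
  [-1,7,25,0,0],
  [-1,4,16,0,0],
  [-1,0,0,0,0],
  [-1,0,0,0,0],
])

```text
time: 16.85
tool_pos: [0.5732, 0.312, 0.2763]
tcp_rot: [-2.487, -1.92, 0.002]
wrist_force: [0.2, 0.3, -1.5]
width: 0.231
grip_force: 79.4
```

```bash
python3 -c "
from h import *
todo(.5731,.3116,.2775,-14.65)
p,d,C=shot('scene');P=cloud(C,d)
for v in range(134,173,6):
    r=P[v,395:425]; k=(r[:,2]>.13)&(abs(r[:,1]-.31)<.05); print(v,np.nonzero(k)[0][[0,-1]]+395 if k.any() else '',np.nanmedian(r[k],0).round(3) if k.any() else '')"
```

```text
t 16.85 pos [0.5732 0.312  0.2763] yang -14.66 tilt [-0.001 -0.    -1.   ] F [ 0.2  0.3 -1.5] w 0.231 q [0.46 0.19 1.56 0.   1.39 0.72]
move tool xyz mm [-0.4  0.  -1.2] twist -0.01
134 [410 414] [0.573 0.309 0.244]
140 [409 412] [0.574 0.308 0.231]
146 [407 411] [0.572 0.309 0.215]
152 [406 410] [0.572 0.309 0.2  ]
158 [405 408] [0.573 0.309 0.186]
164 [403 407] [0.572 0.309 0.171]
170 [402 405] [0.572 0.309 0.155]
```

Rod is straight and in the same place as when it was drawn out. Lowering it.

Call:
jog_arm([
  [-1,0,0,12,0],
  [-1,0,0,15,0],
  [-1,0,0,15,0],
  [-1,0,0,20,0],
  [-1,0,0,20,0],
  [-1,0,0,20,0],
  [-1,0,0,20,0],
  [-1,0,0,10,0],
  [-1,0,0,5,0],
  [-1,0,0,0,0],
])

```text
time: 17.73
tool_pos: [0.5714, 0.3126, 0.139]
tcp_rot: [-2.486, -1.921, 0.003]
wrist_force: [0.5, -0.6, -0.3]
width: 0.235
grip_force: 79.3
```

Call:
jog_arm([
  [-1,0,0,1,0],
  [-1,0,0,1,0],
  [-1,0,0,0,0],
  [-1,0,0,0,0],
])

```text
time: 18.07
tool_pos: [0.5733, 0.313, 0.1389]
tcp_rot: [2.486, 1.92, 0.003]
wrist_force: [0.0, 0.5, -0.7]
width: 0.23
grip_force: 79.3
```

Call:
jog_arm([
  [-1,0,0,1.5,0],
  [-1,0,0,0.5,0],
  [-1,0,0,0,0],
  [-1,0,0,0,0],
])

```text
time: 18.4
tool_pos: [0.5734, 0.3131, 0.1373]
tcp_rot: [2.486, 1.92, 0.003]
wrist_force: [-0.9, 0.3, 6.2]
width: 0.232
grip_force: 80.1
```

Contact (6 N up), so the handle is seated. Releasing and retreating.

Call:
jog_arm([
  [-0.3,0,0,0,0],
  [0,0,0,0,0],
  [0.5,0,0,0,0],
  [1,0,0,0,0],
  [1,0,0,0,0],
  [1,0,0,0,0],
  [1,0,0,0,0],
  [1,0,0,0,0],
])

```text
time: 19.07
tool_pos: [0.5727, 0.3127, 0.1358]
tcp_rot: [2.487, 1.92, -0.0]
wrist_force: [0.2, 0.4, 0.2]
width: 0.997
grip_force: 0.0
```

Call:
jog_arm([
  [1,0,0,-15,0],
  [1,0,0,-25,0],
  [1,0,0,-30,0],
  [1,0,0,-30,0],
  [1,0,0,-30,0],
  [1,0,0,-30,0],
  [1,0,0,0,0],
  [1,0,0,0,0],
  [1,0,0,0,0],
])

```text
time: 19.82
tool_pos: [0.5726, 0.3127, 0.2957]
tcp_rot: [-2.487, -1.92, 0.0]
wrist_force: [0.0, -0.7, 0.1]
width: 0.999
grip_force: 0.0
```

```bash
python3 - <<'E'
from h import *
p,d,C=shot('top');P=cloud(C,d);Z=P[...,2]
for n,uv in dict(rod=(173,196),pad=(204,204),rnd=(232,210)).items(): print(n,P[uv[1],uv[0]].round(3))
p,d,C=shot('scene'); save('end',p)
todo(0,0,0,0)
E
```

```text
rod [0.567 0.31  0.18 ]
pad [0.548 0.239 0.176]
rnd [0.533 0.175 0.176]
t 19.9167 pos [0.5718 0.3123 0.2938] yang -14.66 tilt [-0.003 -0.001 -1.   ] F [-0.4  0.  -0.4] w 0.995 q [ 0.46  0.18  1.54 -0.    1.43  0.72]
move tool xyz mm [-446.2 -473.5  295.9] twist -14.66
```

View pics/end.png

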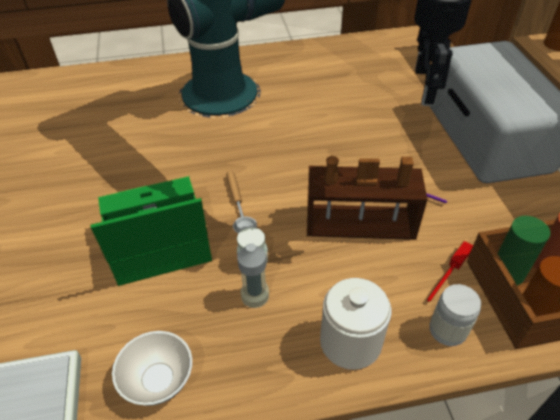

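The rod hangs in its hole at (405,170) with the handle fully down (top at 0.180). The lid at (155,240) stands open, the other items are in place, and the gripper is clear.

```bash
python3 -c "
from workcell import bot
print(bot.finish_job())"
```

```text
the job is handed in; nothing more can be done
None
```

The job is done and handed in at about 20 s: latch pressed through the slot, lid left leaning back past upright (about 1.67 rad), and the rod back in its own hole with the handle fully down; the purple and red look-alikes were already lying down in the view at 3 s, after appearing to stand in the first pictures, and I never went near them below 0.2 m.

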